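# Putting away the washed ware of a distillation run

## Task

Put the washed labware away: stand the two glass conical flasks in the two round recesses of the black receiver block, stand the two white stoppers in the steel tray, one to a compartment and on their heads as they stand now, and nest the small porcelain casserole inside the large one, its handle fanned about a quarter turn away from the handle below. Carry each piece upright and set it down gently, without dropping or tipping anything over. Leave the large casserole, the wash bottle and the amber bottle where they stand.

Things in the scene. Friction and masses are not known exactly. Their poses are not given: they have to be found in the camera images.
- flask_a: one of two identical clear-glass conical (Erlenmeyer) flasks of about 75 g, standing upright on the bench, 105 mm tall: round base 64 mm in diameter, cone narrowing to a straight neck 32 mm in diameter from 65 mm up to the rim (grip the neck). Origin: centre of the underside, z up along its axis. Either flask may go in either recess.
- flask_b: the other conical flask, the same in every way as flask_a
- stopper_a: one of two identical solid white PTFE joint stoppers of about 60 g, 44 mm tall, standing upside down on its head with the tapered plug up: head a flat disc 36 mm in diameter and 12 mm thick, above it the plug, tapering from 29 mm in diameter (12 mm up) to 26 mm (44 mm up, the top): grip the plug. Origin: centre of the underside of the head, z up. Either stopper may go in either compartment.
- stopper_b: the other stopper, the same in every way as stopper_a
- small_casserole: small round white porcelain dish of about 130 g with one straight level handle: 50 mm tall, rim 84 mm and base 52 mm in diameter, open at the top. The handle is a bar 14 mm wide and 11 mm thick along the dish's own -x axis, from the bowl out to 105 mm from the dish's axis, its centre line 42 mm above the dish's underside; grip it there, about 82 mm out, clear of the large dish's rim. Origin: centre of the underside, z up, stands on the bench.
- large_casserole: large round white porcelain dish, 320 g, loose on the bench, into which the small one nests: 36 mm tall, rim 116 mm in diameter, wall 4 mm, flat inner floor about 80 mm in diameter lying 5 mm above the bench. Its level handle (16 mm wide, 11 mm thick, centre line 28 mm up) runs along its own -x axis out to 130 mm from its axis. Origin: centre of the underside, z up.
- receiver_block: fixed black metal block, 110 mm (its x) by 210 mm (its y) and 30 mm high, with two round recesses 81 mm in diameter and 14 mm deep whose centres lie at x 0, y +49 mm and y -49 mm in its frame; a light round pad shows on each recess floor, which lies 16 mm above the bench. Two small brass nipples on its +x side. Origin: centre of the underside, z up.
- stopper_tray: fixed open steel tray, 100 mm (its x) by 180 mm (its y), rim 22 mm high, walls and floor 4 mm thick, with one divider along its x axis (19 mm high) making two compartments 92 mm by 84 mm, whose centres lie at x 0, y +44 mm and y -44 mm in its frame; the floor's top is 4 mm above the bench. Origin: centre of the underside, z up.
- wash_bottle: bystander: white plastic wash bottle with blue cap and bent spout, 72 mm in diameter and about 200 mm tall, standing beyond the work, straight ahead of the robot. Origin: centre of the underside. Leave it alone.
- amber_bottle: bystander: amber glass bottle with black cap, 72 mm in diameter and 145 mm tall, standing at the left of the work, near the robot. Origin: centre of the underside. Leave it alone.

How it is judged (in metres and radians):
At the end, for the whole second after the job is handed in: A flask upright in each recess (on its floor, 11 mm from centre at most); a stopper on its head on the floor of each compartment; the small casserole level on the large one's floor (axes within 16 mm), handle lines at least 0.6 rad apart; all five within 0.12 rad of upright and at rest (((x of flask_a in the frame of receiver_block between -0.011 and 0.011 m and y of flask_a in the frame of receiver_block between 0.038 and 0.06 m and z of flask_a in the frame of receiver_block between 0.0135 and 0.019 m and x of flask_b in the frame of receiver_block between -0.011 and 0.011 m and y of flask_b in the frame of receiver_block between -0.06 and -0.038 m and z of flask_b in the frame of receiver_block between 0.0135 and 0.019 m) or (x of flask_a in the frame of receiver_block between -0.011 and 0.011 m and y of flask_a in the frame of receiver_block between -0.06 and -0.038 m and z of flask_a in the frame of receiver_block between 0.0135 and 0.019 m and x of flask_b in the frame of receiver_block between -0.011 and 0.011 m and y of flask_b in the frame of receiver_block between 0.038 and 0.06 m and z of flask_b in the frame of receiver_block between 0.0135 and 0.019 m)) and ((x of stopper_a in the frame of stopper_tray between -0.034 and 0.034 m and y of stopper_a in the frame of stopper_tray between 0.014 and 0.076 m and z of stopper_a in the frame of stopper_tray between 0.002 and 0.007 m and x of stopper_b in the frame of stopper_tray between -0.034 and 0.034 m and y of stopper_b in the frame of stopper_tray between -0.076 and -0.014 m and z of stopper_b in the frame of stopper_tray between 0.002 and 0.007 m) or (x of stopper_a in the frame of stopper_tray between -0.034 and 0.034 m and y of stopper_a in the frame of stopper_tray between -0.076 and -0.014 m and z of stopper_a in the frame of stopper_tray between 0.002 and 0.007 m and x of stopper_b in the frame of stopper_tray between -0.034 and 0.034 m and y of stopper_b in the frame of stopper_tray between 0.014 and 0.076 m and z of stopper_b in the frame of stopper_tray between 0.002 and 0.007 m)) and horizontal distance between small_casserole and large_casserole below 0.016 m and z of small_casserole in the frame of large_casserole between 0.002 and 0.009 m and angle between the x axis of small_casserole and the x axis of large_casserole, either way round above 0.6 rad and angle between each of flask_a, flask_b, stopper_a, stopper_b, small_casserole's own z axis and vertical below 0.12 rad and linear speed of each of flask_a, flask_b, stopper_a, stopper_b, small_casserole below 0.02 m/s); the robot touches nothing.
It fails at once if a flask, stopper or casserole is tipped over (leans more than 0.7 rad) (angle between any of flask_a, flask_b, stopper_a, stopper_b, small_casserole, large_casserole's own z axis and vertical above 0.7 rad).
It fails at once if a flask, stopper or casserole is dropped (moves faster than 0.7 m/s, a fall of some 25 mm, out of the fingers) ((linear speed of flask_a above 0.7 m/s and contact force between flask_a and the fingers below 0.05 N) or (linear speed of flask_b above 0.7 m/s and contact force between flask_b and the fingers below 0.05 N) or (linear speed of stopper_a above 0.7 m/s and contact force between stopper_a and the fingers below 0.05 N) or (linear speed of stopper_b above 0.7 m/s and contact force between stopper_b and the fingers below 0.05 N) or (linear speed of small_casserole above 0.7 m/s and contact force between small_casserole and the fingers below 0.05 N)).
It fails at once if the large casserole, the wash bottle or the amber bottle is shifted by more than 30 mm (distance of any of large_casserole, wash_bottle, amber_bottle from where it was at the start of the episode above 0.03 m).
It also fails if it takes over 128 s, if anything falls off the work surface, if the arm or the gripper's body presses on something with over 40 N, if the wrist force passes 120 N, or if a joint passes its speed limit or range.

## Robot

A 6-joint arm with a two-finger parallel gripper is mounted at the origin on the work surface. World frame = base frame: x ahead of the robot, y to its left, z up, the work surface at z = 0. Lengths are in mm, angles in degrees, forces in N, time in s.
With the tool pointing down it reaches from about 350 to 850 mm from the base axis. Payload 8.1 kg.
Tool frame: the origin (TCP) lies on the centre line of the jaws, within the pads' length; the fingertips stand 19 mm ahead of it and the grasp point (between the pads) is the TCP; z points along the fingers, y is the direction in which the jaws open and shut (so a half turn about z gives the same grasp; the last joint's range is limited). The gripper opens to 85 mm and grips with 20 to 120 N. Pads are 22 mm wide; open, the fingers measure 114 mm over their backs; the gripper's body (76 mm by 85 mm) begins 54 mm behind the grasp point. The pads swing forward as they close: fully open they stand 13 mm farther back than shut.
Start: joints at [61.455, 7.471, 85.268, -0, 87.261, -4.893], TCP at [240.685, 549.615, 250.292] pointing down, gripper open.
Joint ranges: [-169.43, 169.43], [-51.17, 129.36], [1.28, 143.12], [-76.62, 256.62], [0, 156.53], [-152.29, 152.29]. Speed limits (degrees/s): [136.94, 136.94, 159.86, 180, 180, 180].

## Interface

Orientations are given as [roll, pitch, yaw] about the fixed x, y, z axes, in that order (R = Rz(yaw) Ry(pitch) Rx(roll)).
In Python, from bench import r, viewer gives the robot as it stands.
- The arm moves only by the tool carry_out, never from a script. Its argument "commands" is a list that holds one entry, the list of rows, each a list of 7 numbers: the finger opening in mm, from 0 to 85.4, then the shift along the tool's x, y, z in mm, then the turn, a rotation vector about the tool's x, y, z in degrees. A call has 1 to 5 rows; each row is the pose to reach, as a shift and turn from the pose commanded when the call began, along the tool's axes at that moment; what a row does not reach only later rows make up. A row lasts 1/8 s, in which the tool goes at most 62.5 mm and 10.7 degrees, less where a joint would pass 70% of its speed; a pose out of reach is approached as far as the arm can. A call with a gripper value outside its range is refused whole. The fingers move at their own pace and stop on an object; "grip_force" is the grip in N (left out, the last holds). Time passes only in rows, so rows that repeat a pose let the fingers close. It gives the time, the measured TCP pose, the force and the opening at its end, in the units of the state.
- r.sense(): the state, without advancing time (a new reading comes with each control period).
- viewer.snapshot(name): name is "side" or "top" or "wrist"; returns the picture (420x560x3 uint8, red, green, blue); there is no depth.
- viewer.calibration(name): a dict with "camera_matrix" (3x3 intrinsics, pixels), "rvec" (rotation vector, rad) and "tvec" (3), from world to camera coordinates, as OpenCV has them. Camera axes: x right, y down, z forward; pixel columns grow to the right and rows downward; lengths in mm; the calibration is good to about 2 mm. A picture is of the moment at which its call begins: read the wrist's pose just before it. calibration takes no time and is no camera call; for the wrist camera it gives the pose at the moment of the call.
- r.hand_in(): hands the job in, once; it reports no verdict.
The state is a dict: "time": time; "joint_pos": joint angles; "qd": joint speeds; "joint_efforts": joint torques, N m; "tool_pos": TCP position; "tcp_rot": TCP orientation; "ft_force": force on the tool from outside, world axes, zero at the start; "wrist_torque": the same for the moment, N m; "finger_gap": finger opening in mm.
Only numpy, scipy, OpenCV 4.12 (cv2) and the standard library are available. Lean on these libraries where they do the work, as an engineer would, in place of code of your own. Each camera call takes 0.05 s, during which the arm holds its last target. There are 200 camera calls.

## Working session

There is one attempt and no reset: what is moved stays moved. The work goes in short steps, Python scripts to look and compute and a tool call to move; the robot and the scene stay as the last step left them, time stands still between calls to the robot, and variables do not carry over. Pictures are saved under pics/ and viewed, about 12 in all and at most 16, crops included, and the job is handed in when it is done.

Besides the shell and the picture viewer there is one more tool, called after "Emit:" in YAML: its name, and indented under it one key for each argument. carry_out: Moves the arm, as the interface text tells. Its arguments: {"type":"object","properties":{"commands":{"type":"array","items":{"type":"array","items":{"type":"array","items":{"type":"number"}}}},"grip_force":{"type":"number"}},"required":["commands"]}

```bash
mkdir -p pics; ls; cat > h.py <<'E'
import numpy as np, cv2
from bench import r, viewer
def snap(n,f):
    c=viewer.calibration(n); im=viewer.snapshot(n); cv2.imwrite('pics/'+f,im[:,:,::-1]); return im,c
def ray(c,u,v,z):
    K=np.array(c['camera_matrix']);R=cv2.Rodrigues(np.array(c['rvec'],float))[0];t=np.array(c['tvec'],float).ravel()
    o=-R.T@t; d=R.T@np.linalg.inv(K)@[u,v,1]; return (o+d*(z-o[2])/d[2])
def proj(c,p):
    return cv2.projectPoints(np.array(p,float).reshape(-1,3),np.array(c['rvec'],float),np.array(c['tvec'],float),np.array(c['camera_matrix'],float),None)[0].reshape(-1,2)
E
python3 - <<'E'
from h import *
import pickle
print(r.sense())
D={}
for n in('top','side','wrist'):
    im,c=snap(n,n+'0.png'); D[n]=c; R=cv2.Rodrigues(np.array(c['rvec'],float))[0]; print(n,np.round(-R.T@np.array(c['tvec']).ravel()),c)
E
```

```text
pics
{'time': 0.0, 'joint_pos': array([ 6.14554698e+01,  7.51518419e+00,  8.53310625e+01,  2.57724179e-03,
        8.72615463e+01, -4.89211724e+00]), 'qd': array([-0.14522188, -0.04420051,  0.05047636,  0.01020095,  0.09917618,
       -0.07933667]), 'joint_efforts': array([ 2.07220305e-04, -5.69396818e+01, -5.00554240e+01, -3.76850421e-04,
        1.50344730e-02, -3.11872998e-05]), 'tool_pos': array([240.41618732, 549.15302052, 249.22651965]), 'tcp_rot': array([-1.79892819e+02, -1.17572502e-02,  1.56347451e+02]), 'ft_force': array([-0.05737102, -0.28255066,  0.8178032 ]), 'wrist_torque': array([-0.01041533, -0.03559864,  0.00021159]), 'finger_gap': 85.104927474549}
top [ 467.    5. 1051.] {'camera_matrix': array([[408.3509508 ,   0.        , 278.74801071],
       [  0.        , 408.3509508 , 211.2547945 ],
       [  0.        ,   0.        ,   1.        ]]), 'rvec': array([ 2.17599237, -2.18581116,  0.05271415]), 'tvec': array([  24.21992696,  533.75708553, 1018.41722894])}
side [ 287. 1102.  734.] {'camera_matrix': array([[439.91157925,   0.        , 275.3158371 ],
       [  0.        , 439.91157925, 209.80505321],
       [  0.        ,   0.        ,   1.        ]]), 'rvec': array([ 0.25011245, -2.63503088,  1.46040922]), 'tvec': array([ 520.05428002,   73.92805484, 1249.44514327])}
wrist [172. 580. 372.] {'camera_matrix': array([[371.66749904,   0.        , 278.54505703],
       [  0.        , 371.66749904, 206.19474583],
       [  0.        ,   0.        ,   1.        ]]), 'rvec': array([-2.41120584, -1.57690807, -0.23539437]), 'tvec': array([-599.61088906,  -38.67332623,  378.80960129])}
```

View pics/top0.png

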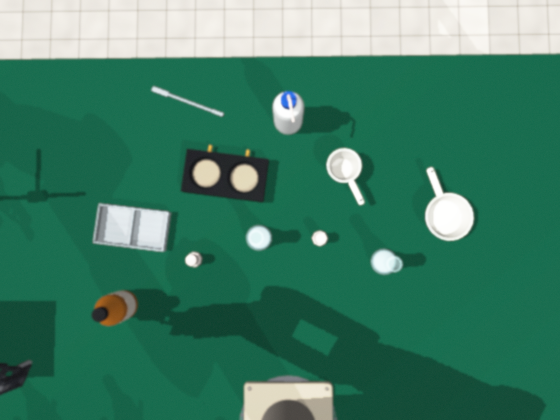

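View pics/side0.png

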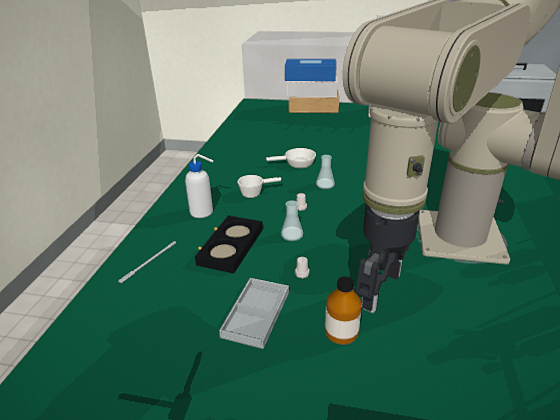

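The top view (up = +x, left = +y) shows flasks at (259,237) and (384,261), and stoppers at (193,259) and (320,238). The small casserole is at (344,165) with its handle end at (361,202); the large one is at (449,216) with its handle end at (432,169). The recess pads are at (206,172) and (244,178), and the tray is at (132,228). The side view confirms the layout, with amber bottle and wash bottle clear of the work.

```bash
python3 - <<'E'
from h import *
im=cv2.imread('pics/top0.png'); c=viewer.calibration('top')
hsv=cv2.cvtColor(im,cv2.COLOR_BGR2HSV)
g=(hsv[...,1]<110)&(hsv[...,2]>95); g[:70]=0; g[370:]=0
n,l,s,ce=cv2.connectedComponentsWithStats(g.astype(np.uint8))
for i in range(1,n):
    if s[i][4]>30: print(s[i],np.round(ce[i],1),'z0',np.round(ray(c,*ce[i],0)[:2]),'z30',np.round(ray(c,*ce[i],30)[:2]))
cs=cv2.findContours(g.astype(np.uint8),0,1)[0]
dark=((hsv[...,2]<45)).astype(np.uint8)[130:215,170:285]
for k in cv2.findContours(dark,0,1)[0]:
    if cv2.contourArea(k)>800:
        b=cv2.boxPoints(cv2.minAreaRect(k))+[170,130]; P=np.array([ray(c,*p,30)[:2] for p in b]); print('block',P.round(),P.mean(0))
crop=im[125:285,85:485]; cv2.imwrite('pics/crop0.png',cv2.resize(crop,None,fx=2,fy=2,interpolation=cv2.INTER_CUBIC))
E
```

```text
[151  86  73  31 420] [185.2 100.4] z0 [829. 268.] z30 [819. 260.]
[ 272   91   33   44 1046] [287.6 114.1] z0 [790.  -2.] z30 [781.  -2.]
[ 325  147   40   59 1304] [345.9 169.7] z0 [ 642. -152.] z30 [ 637. -148.]
[193 159  28  28 615] [206.2 172.8] z0 [636. 211.] z30 [632. 205.]
[231 164  27  28 616] [244.  177.6] z0 [623. 112.] z30 [619. 109.]
[ 424  166   51   76 2267] [447.2 211.8] z0 [ 531. -409.] z30 [ 530. -398.]
[  92  202   79   50 3129] [131.1 227. ] z0 [496. 404.] z30 [495. 393.]
[246 225  26  26 549] [258.5 237.4] z0 [468.  75.] z30 [468.  73.]
[311 230  17  17 230] [319.2 237.8] z0 [466. -81.] z30 [466. -79.]
[370 248  34  27 665] [385.5 261.7] z0 [ 405. -249.] z30 [ 407. -242.]
[184 251  18  17 237] [192.8 259.1] z0 [413. 243.] z30 [415. 237.]
[ 94 290  42  37 361] [123.8 303.8] z0 [300. 419.] z30 [304. 407.]
block [[587. 266.]
 [692. 253.]
 [664.  49.]
 [559.  62.]] [625.39350166 157.59543284]
```

View pics/crop0.png

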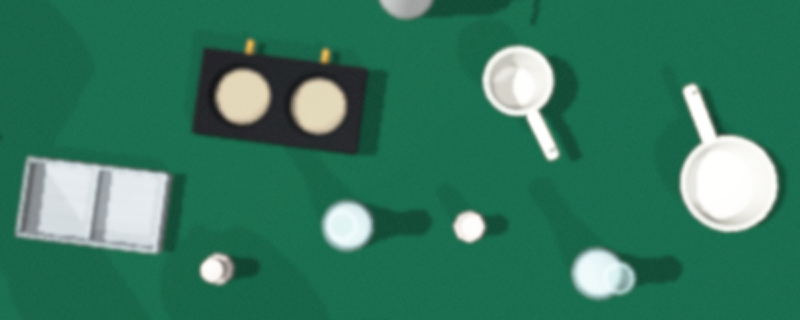

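```bash
cat >> h.py <<'E'
def to(x,y,z,yaw=None,n=5):
    s=r.sense(); p=s['tool_pos']; ps=s['tcp_rot'][2]
    R=cv2.Rodrigues(np.array([0,0,np.radians(ps)]))[0]@np.diag([1,-1,-1.])
    d=R.T@(np.array([x,y,z])-p); t=0 if yaw is None else -((yaw-ps+180)%360-180)
    print('now',p.round(1),'rot',s['tcp_rot'].round(1),'gap',round(float(s['finger_gap']),1),'t',round(s['time'],2),'F',s['ft_force'].round(1),'| shift',d.round(1),'turn',round(t,1))
E
python3 - <<'E'
from h import *
c=viewer.calibration('top')
for n,u,v,z in [('flaskA base',258.5,237.6,5),('flaskB base',383.5,261.5,5),('flaskB rim',394.5,264,105),('stopA head',194,259.3,10),('stopB',319.2,237.8,10),('small rim',344,165,50),('small hend',360,203,42),('large rim',449.5,216.5,36),('large hend',430,169,28),('pad1',206.2,172.8,16),('pad2',244,177.6,16),('tc1',115.5,224.5,4),('tc2',152,229,4),('tray',132,227.5,22),('wash',287,118,60),('amber',125,303,60)]: print(n,ray(c,u,v,z)[:2].round())
w=viewer.calibration('wrist');R=cv2.Rodrigues(np.array(w['rvec']))[0];print(R[2])
to(468,75,200,90)
E
```

```text
flaskA base [467.  74.]
flaskB base [ 406. -243.]
flaskB rim [ 406. -244.]
stopA head [413. 238.]
stopB [466. -81.]
small rim [ 645. -140.]
small hend [ 552. -179.]
large rim [ 518. -401.]
large hend [ 638. -359.]
pad1 [634. 207.]
pad2 [621. 110.]
tc1 [503. 444.]
tc2 [491. 349.]
tray [494. 394.]
wash [762.  -0.]
amber [311. 393.]
[ 0.26928275 -0.11946348 -0.95562298]
now [240.5 549.3 249.5] rot [-179.9   -0.   156.3] gap 85.0 t 0.15 F [ 0.  -0.2  1. ] | shift [-398.7 -343.1   49.5] turn 66.3
```

Emit:
carry_out:
  commands:
    - [[85, 40, -60, 0, 0, 0, 8], [85, 80, -120, 0, 0, 0, 16], [85, 70, -180, 0, 0, 0, 24], [85, 40, -220, 0, 0, 0, 32], [85, 0, -250, 0, 0, 0, 36]]
  grip_force: 40

```text
time: 0.78
tool_pos: [139.4, 318.9, 249.8]
tcp_rot: [180.0, 0.0, 120.3]
ft_force: [1.3, 0.2, 1.4]
finger_gap: 85.1
```

```bash
python3 -c "
from h import *
to(413,238,150,120)"
```

```text
now [139.4 318.9 249.8] rot [180.    0.  120.3] gap 85.1 t 0.78 F [1.3 0.2 1.4] | shift [-208.   195.3   99.8] turn 0.3
```

Emit:
carry_out:
  commands:
    - [[85, -42, 39, 0, 0, 0, 0], [85, -84, 78, 20, 0, 0, 0], [85, -126, 117, 50, 0, 0, 0], [85, -168, 156, 80, 0, 0, 0], [85, -208, 195, 100, 0, 0, 0]]

```text
time: 1.4
tool_pos: [413.9, 238.8, 149.3]
tcp_rot: [-180.0, -0.0, 120.3]
ft_force: [-0.1, 1.2, 0.9]
finger_gap: 84.9
```

```bash
python3 -c "
from h import *
im,c=snap('wrist','w1.png')
to(413,238,33,120)
print(proj(c,[[413,238,0],[413,238,44]]))"
```

```text
now [417.6 235.8 144.6] rot [-1.797e+02  1.000e-01  1.202e+02] gap 85.1 t 1.45 F [ 0.8 -5.1 -2.1] | shift [  4.2  -2.9 111.6] turn 0.2
[[276.16870614 195.34414645]
 [275.71864958 213.47407739]]
```

View pics/w1.png

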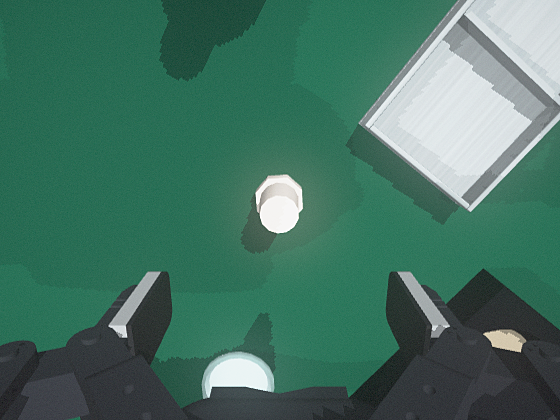

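The wrist view shows the stopper's plug top at (279,215) and its head at (280,195), within 4 px of the prediction. The tray is at upper right and the flask at the bottom, between the jaws' roots.

```bash
python3 -c "
from h import *
c=viewer.calibration('wrist')
im,c=snap('wrist','w2.png')
h=cv2.cvtColor(cv2.cvtColor(im,cv2.COLOR_RGB2BGR),cv2.COLOR_BGR2HSV)
m=((h[...,1]<70)&(h[...,2]>225)).astype(np.uint8);m[:,350:]=0;m[300:]=0;m[:100]=0
n,l,s,ce=cv2.connectedComponentsWithStats(m)
for i in range(1,n):
  if s[i][4]>200: print(s[i],ce[i],ray(c,*ce[i],44),ray(c,*ce[i],30))
to(413,238,33,120)"
```

```text
[ 254  170   48   59 1820] [278.33021978 200.49285714] [412.84065686 244.1755303   44.        ] [414.84666049 240.58244383  30.        ]
now [414.4 236.8 145.8] rot [-179.6    0.   120.1] gap 84.9 t 1.5 F [-1.2 -0.5 -1.3] | shift [  1.7  -0.6 112.8] turn 0.1
```

Emit:
carry_out:
  commands:
    - [[70, 1.5, 1.5, 30, 0, 0, 0], [60, 1.5, 1.5, 60, 0, 0, 0], [60, 1.5, 1.5, 90, 0, 0, 0], [60, 1.5, 1.5, 107, 0, 0, 0], [60, 1.5, 1.5, 112, 0, 0, 0]]

```text
time: 2.12
tool_pos: [412.4, 241.9, 38.0]
tcp_rot: [-179.9, -0.0, 120.4]
ft_force: [-0.0, 0.1, -0.1]
finger_gap: 60.0
```

Emit:
carry_out:
  commands:
    - [[60, 0, 0, 1, 0, 0, 0], [20, 0, 0, 1, 0, 0, 0], [20, 0, 0, 1, 0, 0, 0], [20, 0, 0, 1, 0, 0, 0], [20, 0, 0, 1, 0, 0, 0]]

```text
time: 2.75
tool_pos: [414.1, 242.4, 39.0]
tcp_rot: [179.9, 0.0, 120.3]
ft_force: [-1.2, 0.0, 6.3]
finger_gap: 26.0
```

```bash
python3 -c "
from h import *
to(503,444,110,120)"
```

```text
now [414.1 242.4  39. ] rot [179.9   0.  120.3] gap 26.0 t 2.75 F [-1.2  0.   6.3] | shift [129.1 178.6 -71. ] turn 0.3
```

Emit:
carry_out:
  commands:
    - [[20, 0, 0, -15, 0, 0, 0], [20, 0, 0, -35, 0, 0, 0], [20, 10, 14, -55, 0, 0, 0], [20, 30, 41, -68, 0, 0, 0], [20, 55, 76, -70, 0, 0, 0]]

```text
time: 3.38
tool_pos: [452.5, 329.0, 110.6]
tcp_rot: [179.8, 0.0, 120.3]
ft_force: [1.8, -1.4, -0.4]
finger_gap: 25.7
```

Emit:
carry_out:
  commands:
    - [[20, 25, 35, 0, 0, 0, 0], [20, 48, 67, 0, 0, 0, 0], [20, 66, 92, 0, 0, 0, 0], [20, 74, 102, 0, 0, 0, 0], [20, 74, 102, 0, 0, 0, 0]]

```text
time: 4.0
tool_pos: [501.6, 443.4, 108.0]
tcp_rot: [-180.0, 0.0, 120.4]
ft_force: [-1.0, 0.2, -0.4]
finger_gap: 25.8
```

```bash
python3 -c "
from h import *
to(503,444,43,120); im,c=snap('wrist','w3.png'); to(503,444,43,120)"
```

```text
now [501.6 443.4 108. ] rot [-180.     0.   120.4] gap 25.8 t 4.0 F [-1.   0.2 -0.4] | shift [-0.2  1.5 65. ] turn 0.4
now [501.4 442.7 107.8] rot [-180.     0.   120.4] gap 26.0 t 4.05 F [ 0.2  0.1 -0.9] | shift [ 0.3  2.  64.8] turn 0.4
```

View pics/w3.png

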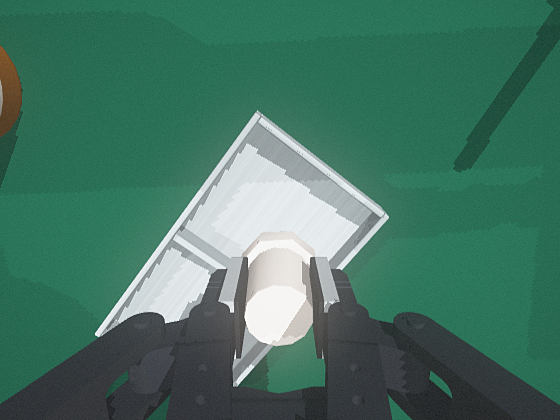

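The stopper is held upright between the pads, at about (278,300), over the far compartment. I'll lower it.

Emit:
carry_out:
  commands:
    - [[20, 1, 2, 22, 0, 0, 0], [20, 1, 2, 44, 0, 0, 0], [20, 1, 2, 56, 0, 0, 0], [20, 1, 2, 62, 0, 0, 0], [20, 1, 2, 64, 0, 0, 0]]

```text
time: 4.68
tool_pos: [502.8, 445.0, 43.3]
tcp_rot: [-180.0, 0.0, 120.3]
ft_force: [0.0, -0.2, -0.5]
finger_gap: 25.9
```

Emit:
carry_out:
  commands:
    - [[20, 0, 0, 0.5, 0, 0, 0], [26, 0, 0, 0.5, 0, 0, 0], [32, 0, 0, 0.5, 0, 0, 0], [45, 0, 0, 0.5, 0, 0, 0], [45, 0, 0, -20, 0, 0, 0]]

```text
time: 5.3
tool_pos: [501.5, 444.1, 62.3]
tcp_rot: [-179.8, 0.0, 120.3]
ft_force: [-0.2, -0.1, -0.2]
finger_gap: 45.3
```

Emit:
carry_out:
  commands:
    - [[45, 0, 0, -40, 0, 0, 0], [45, 0, 0, -80, 0, 0, 0], [85, 0, -20, -120, 0, 0, -4], [85, -20, -60, -140, 0, 0, -8], [85, -50, -100, -140, 0, 0, -15]]

```text
time: 5.92
tool_pos: [442.5, 352.0, 208.4]
tcp_rot: [179.6, 0.1, 135.6]
ft_force: [0.5, -0.8, 0.2]
finger_gap: 85.3
```

```bash
python3 -c "
from h import *
to(467,74,180,90)"
```

```text
now [442.5 352.  208.4] rot [1.796e+02 1.000e-01 1.356e+02] gap 85.3 t 5.92 F [ 0.5 -0.8  0.2] | shift [-212.  -181.5   28.4] turn 45.6
```

Emit:
carry_out:
  commands:
    - [[85, -42, -36, 0, 0, 0, 8], [85, -84, -72, 0, 0, 0, 16], [85, -126, -108, 0, 0, 0, 24], [85, -168, -144, 5, 0, 0, 32], [85, -200, -172, 10, 0, 0, 40]]

```text
time: 6.55
tool_pos: [463.7, 86.5, 195.6]
tcp_rot: [179.8, 0.0, 95.0]
ft_force: [0.1, -0.7, 0.5]
finger_gap: 85.4
```

Emit:
carry_out:
  commands:
    - [[85, 0, 0, 0, 0, 0, 0], [85, 0, 0, 0, 0, 0, 0]]

```text
time: 6.8
tool_pos: [463.7, 88.9, 195.0]
tcp_rot: [179.9, -0.0, 95.4]
ft_force: [0.2, -0.1, 0.6]
finger_gap: 84.7
```

```bash
python3 -c "
from h import *
im,c=snap('wrist','w4.png'); to(467,74,88)
print(proj(c,[[467,74,0],[467,74,105]]))"
```

```text
now [463.6  89.3 194.8] rot [179.9  -0.   95.4] gap 85.1 t 6.85 F [ 0.7  0.8 -0.9] | shift [-15.6   2.  106.8] turn 0
[[279.46319556 198.13944588]
 [280.22317823 244.49128914]]
```

View pics/w4.png

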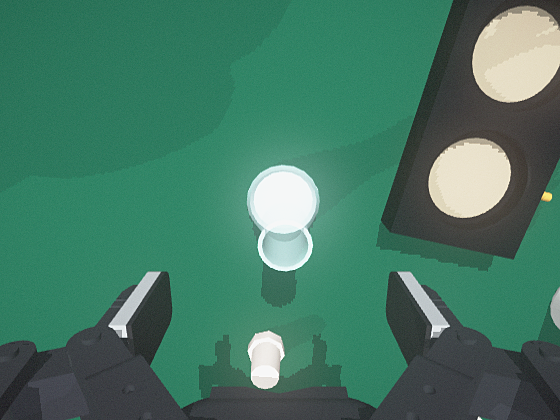

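The flask's rim is at (285,244) and its base at (283,198), about 3 mm toward +y of the tool. The near recess pad is at (470,178).

Emit:
carry_out:
  commands:
    - [[85, -8, 4, 20, 0, 0, 0], [75, -15.5, 4.5, 50, 0, 0, 0], [70, -15.5, 4.5, 80, 0, 0, 0], [70, -15.5, 4.5, 100, 0, 0, 0], [70, -15.5, 4.5, 107, 0, 0, 0]]

```text
time: 7.48
tool_pos: [468.3, 74.7, 85.7]
tcp_rot: [-179.9, -0.0, 95.5]
ft_force: [0.1, -0.5, -0.5]
finger_gap: 70.0
```

Emit:
carry_out:
  commands:
    - [[55, 0, 0, 0, 0, 0, 0], [25, 0, 0, 0, 0, 0, 0], [25, 0, 0, 0, 0, 0, 0], [25, 0, 0, 0, 0, 0, 0], [25, 0, 0, 0, 0, 0, 0]]

```text
time: 8.1
tool_pos: [470.1, 73.7, 87.9]
tcp_rot: [179.9, -0.0, 95.3]
ft_force: [-0.4, 0.5, 5.6]
finger_gap: 31.3
```

```bash
python3 -c "
from h import *
K=viewer.calibration('wrist')['camera_matrix']
im=cv2.imread('pics/w4.png')
# camera pose at w4: rebuild from tool offset
c=viewer.calibration('wrist');s=r.sense()
R=cv2.Rodrigues(np.array(c['rvec']))[0];o=-R.T@np.array(c['tvec']).ravel()+np.array([463.6,89.3,194.8])-s['tool_pos']
h=cv2.cvtColor(im,cv2.COLOR_BGR2HSV);m=((h[...,0]>12)&(h[...,0]<35)&(h[...,1]>25)&(h[...,2]>150)).astype(np.uint8)
n,l,st,ce=cv2.connectedComponentsWithStats(m)
c['tvec']=-R@o
for i in range(1,n):
  if st[i][4]>800: print(st[i],ce[i],ray(c,*ce[i],16))
to(634,207,160,105)"
```

```text
[ 472    7   88   96 6443] [516.34176626  55.46267267] [634.42987075 207.2742695   16.        ]
[ 428  138   83   80 5090] [469.07387033 177.61964637] [621.79543062 111.22442531  16.        ]
now [470.1  73.7  87.9] rot [179.9  -0.   95.3] gap 31.3 t 8.1 F [-0.4  0.5  5.6] | shift [117.5 175.6 -72.1] turn -9.7
```

Emit:
carry_out:
  commands:
    - [[25, 0, 0, -15, 0, 0, 0], [25, 0, 0, -40, 0, 0, 0], [25, 10, 15, -62, 0, 0, -2], [25, 28, 42, -72, 0, 0, -4], [25, 48, 72, -72, 0, 0, -6]]

```text
time: 8.72
tool_pos: [538.0, 128.5, 161.2]
tcp_rot: [179.8, 0.0, 101.4]
ft_force: [0.1, -0.3, -0.2]
finger_gap: 30.9
```

Emit:
carry_out:
  commands:
    - [[25, 23, 34, 0, 0, 0, 0], [25, 46, 67, 0, 0, 0, 0], [25, 62, 92, 0, 0, 0, 0], [25, 69, 103, 0, 0, 0, 0], [25, 69, 103, 0, 0, 0, 0]]

```text
time: 9.35
tool_pos: [624.1, 216.4, 159.1]
tcp_rot: [-180.0, 0.0, 101.4]
ft_force: [-0.1, 0.8, -0.1]
finger_gap: 31.1
```

```bash
python3 -c "
from h import *
to(634.5,207.3,105)"
```

```text
now [624.1 216.4 159.1] rot [-180.     0.   101.4] gap 31.1 t 9.35 F [-0.1  0.8 -0.1] | shift [-11.    8.4  54.1] turn 0
```

Emit:
carry_out:
  commands:
    - [[25, -6, 4, 4, 0, 0, 0], [25, -11, 8.5, 15, 0, 0, 0], [25, -11, 8.5, 32, 0, 0, 0], [25, -11, 8.5, 46, 0, 0, 0], [25, -11, 8.5, 52, 0, 0, 0]]

```text
time: 9.98
tool_pos: [633.0, 206.6, 104.3]
tcp_rot: [-179.8, 0.0, 101.3]
ft_force: [0.4, 0.1, -0.6]
finger_gap: 31.3
```

```bash
python3 -c "
from h import *
to(634.5,207.3,104); im,c=snap('wrist','w5.png')"
```

```text
now [633.  206.6 104.3] rot [-179.8    0.   101.3] gap 31.3 t 9.97 F [ 0.4  0.1 -0.6] | shift [0.4 1.6 0.3] turn 0
```

View pics/w5.png

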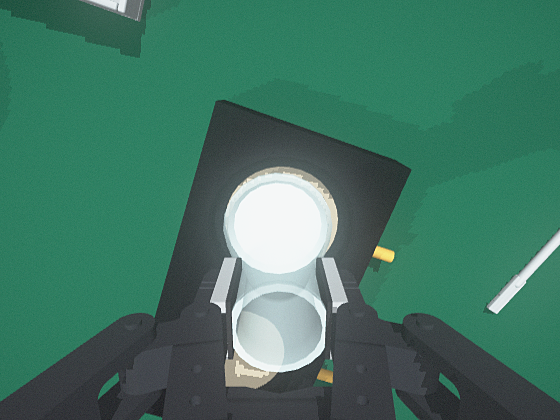

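The flask is upright in the recess. Its base centre is at about (278,222), against the pad at about (282,222), so I'll release it with a small nudge.

Emit:
carry_out:
  commands:
    - [[25, 0.5, 1.5, 0.5, 0, 0, 0], [25, 0.5, 1.5, 1, 0, 0, 0], [34, 0.5, 1.5, 1, 0, 0, 0], [45, 0.5, 1.5, 1, 0, 0, 0], [60, 0.5, 1.5, 1, 0, 0, 0]]

```text
time: 10.65
tool_pos: [635.8, 207.6, 105.9]
tcp_rot: [180.0, -0.0, 101.3]
ft_force: [0.6, -0.3, 0.3]
finger_gap: 59.7
```

Emit:
carry_out:
  commands:
    - [[60, 0, 0, -15, 0, 0, 0], [60, 0, 0, -45, 0, 0, 0], [70, 0, 0, -95, 0, 0, 0], [85, -30, -30, -120, 0, 0, 8], [85, -80, -50, -120, 0, 0, 16]]

```text
time: 11.28
tool_pos: [603.6, 120.0, 230.9]
tcp_rot: [179.6, -0.1, 85.2]
ft_force: [0.7, -0.4, -1.4]
finger_gap: 85.2
```

```bash
python3 -c "
from h import *
to(406,-243,200,60)"
```

```text
now [603.6 120.  230.9] rot [ 1.796e+02 -1.000e-01  8.520e+01] gap 85.2 t 11.28 F [ 0.7 -0.4 -1.4] | shift [-378.1 -166.8   30.9] turn 25.2
```

Emit:
carry_out:
  commands:
    - [[85, -50, -22, 5, 0, 0, 5], [85, -104, -46, 10, 0, 0, 10], [85, -158, -70, 20, 0, 0, 15], [85, -212, -94, 25, 0, 0, 20], [85, -260, -115, 30, 0, 0, 25]]

```text
time: 11.9
tool_pos: [465.8, -132.2, 197.0]
tcp_rot: [179.9, -0.0, 60.2]
ft_force: [0.6, -0.3, 0.4]
finger_gap: 85.0
```

```bash
python3 -c "
from h import *
to(406,-233,200,60)"
```

```text
now [ 465.8 -132.2  197. ] rot [179.9  -0.   60.2] gap 85.0 t 11.9 F [ 0.6 -0.3  0.4] | shift [-117.2   -1.8   -3. ] turn 0.2
```

Emit:
carry_out:
  commands:
    - [[85, -40, -1, 0, 0, 0, 0], [85, -80, -2, 0, 0, 0, 0], [85, -108, -2, 0, 0, 0, 0], [85, -117, -2, 0, 0, 0, 0], [85, -117, -2, 0, 0, 0, 0]]

```text
time: 12.52
tool_pos: [407.3, -231.4, 196.5]
tcp_rot: [179.9, -0.0, 60.3]
ft_force: [0.6, 0.3, -0.5]
finger_gap: 85.4
```

```bash
python3 -c "
from h import *
im,c=snap('wrist','w6.png'); to(406,-243,88)
print(proj(c,[[406,-243,0],[406,-243,105]]))
h=cv2.cvtColor(cv2.cvtColor(im,cv2.COLOR_RGB2BGR),cv2.COLOR_BGR2HSV)
m=((h[...,1]<110)&(h[...,2]>170)).astype(np.uint8);m[:90]=0;m[285:]=0;m[:,:200]=0;m[:,360:]=0
n,l,s,ce=cv2.connectedComponentsWithStats(m)
for i in range(1,n):
  if s[i][4]>200: print(s[i],ce[i])"
```

```text
now [ 407.5 -230.9  196.2] rot [180.   -0.   60.3] gap 84.8 t 12.57 F [0.  0.7 0.2] | shift [-11.3   4.7 108.2] turn 0
[[282.92107382 193.34006574]
 [285.07616825 237.56573386]]
[ 251  159   69  104 4158] [286.44468494 201.60822511]
```

Emit:
carry_out:
  commands:
    - [[85, -6, 4, 20, 0, 0, 0], [75, -11.5, 6, 50, 0, 0, 0], [70, -11.5, 6, 80, 0, 0, 0], [70, -11.5, 6, 100, 0, 0, 0], [70, -11.5, 6, 108, 0, 0, 0]]

```text
time: 13.2
tool_pos: [406.4, -242.6, 86.4]
tcp_rot: [-179.9, -0.0, 60.4]
ft_force: [-0.6, -0.9, 0.1]
finger_gap: 69.8
```

Emit:
carry_out:
  commands:
    - [[55, 0, 0, 0, 0, 0, 0], [25, 0, 0, 0, 0, 0, 0], [25, 0, 0, 0, 0, 0, 0], [25, 0, 0, 0, 0, 0, 0], [25, 0, 0, 0, 0, 0, 0]]

```text
time: 13.82
tool_pos: [407.5, -244.7, 89.0]
tcp_rot: [179.9, 0.0, 60.3]
ft_force: [1.2, -0.1, 6.6]
finger_gap: 31.3
```

Emit:
carry_out:
  commands:
    - [[25, 0, 0, -10, 0, 0, 0], [25, 0, 0, -25, 0, 0, 0], [25, 0, 0, -45, 0, 0, 0], [25, 0, 0, -65, 0, 0, 0], [25, 0, 0, -75, 0, 0, 0]]

```text
time: 14.45
tool_pos: [407.2, -244.6, 164.8]
tcp_rot: [179.9, 0.0, 60.3]
ft_force: [0.3, 0.4, 0.9]
finger_gap: 30.6
```

```bash
python3 -c "
from h import *
to(621.8,111.2,163,90)"
```

```text
now [ 407.2 -244.6  164.8] rot [179.9   0.   60.3] gap 30.6 t 14.45 F [0.3 0.4 0.9] | shift [415.4  10.4   1.8] turn -29.7
```

Emit:
carry_out:
  commands:
    - [[25, 20, 0, 0, 0, 0, -4], [25, 60, 1, 0, 0, 0, -10], [25, 105, 2, 0, 0, 0, -17], [25, 150, 3, 0, 0, 0, -24], [25, 195, 4, 0, 0, 0, -30]]

```text
time: 15.08
tool_pos: [507.0, -75.4, 162.9]
tcp_rot: [180.0, 0.0, 90.6]
ft_force: [0.4, -1.3, -0.9]
finger_gap: 30.8
```

```bash
python3 -c "
from h import *
to(621.8,111.2,163,90)"
```

```text
now [507.  -75.4 162.9] rot [180.    0.   90.6] gap 30.8 t 15.07 F [ 0.4 -1.3 -0.9] | shift [ 1.855e+02  1.166e+02 -1.000e-01] turn 0.6
```

Emit:
carry_out:
  commands:
    - [[25, 45, 28, 0, 0, 0, 0], [25, 90, 56, 0, 0, 0, 0], [25, 135, 85, 0, 0, 0, 0], [25, 170, 107, 0, 0, 0, 0], [25, 185, 116, 0, 0, 0, 0]]

```text
time: 15.7
tool_pos: [621.8, 111.1, 162.4]
tcp_rot: [-180.0, -0.0, 90.5]
ft_force: [0.4, -0.7, -1.3]
finger_gap: 31.3
```

Emit:
carry_out:
  commands:
    - [[25, 0, 0, 10, 0, 0, 0], [25, 0, 0, 20, 0, 0, 0], [25, 0, 0, 32, 0, 0, 0], [25, 0, 0, 40, 0, 0, 0], [25, 0, 0, 40, 0, 0, 0]]

```text
time: 16.32
tool_pos: [620.6, 108.5, 121.5]
tcp_rot: [-179.9, 0.0, 90.3]
ft_force: [-0.6, 0.0, -0.4]
finger_gap: 31.1
```

```bash
python3 -c "
from h import *
to(621.8,111.2,105)"
```

```text
now [620.6 108.5 121.5] rot [-179.9    0.    90.3] gap 31.1 t 16.32 F [-0.6  0.  -0.4] | shift [ 2.7  1.2 16.5] turn 0
```

Emit:
carry_out:
  commands:
    - [[25, 1.5, 1, 3, 0, 0, 0], [25, 2.5, 1, 9, 0, 0, 0], [25, 2.5, 1, 14, 0, 0, 0], [25, 2.5, 1, 16, 0, 0, 0], [25, 2.5, 1, 17, 0, 0, 0]]

```text
time: 16.95
tool_pos: [622.3, 111.6, 105.5]
tcp_rot: [-180.0, 0.0, 90.4]
ft_force: [-0.4, 0.7, -1.2]
finger_gap: 31.1
```

```bash
python3 -c "
from h import *
im,c=snap('wrist','w7.png');to(621.8,111.2,105)"
```

```text
now [622.3 111.5 105.5] rot [-180.     0.    90.3] gap 30.9 t 17.0 F [ 0.3 -0.6 -0.1] | shift [-0.3 -0.5  0.5] turn 0
```

View pics/w7.png

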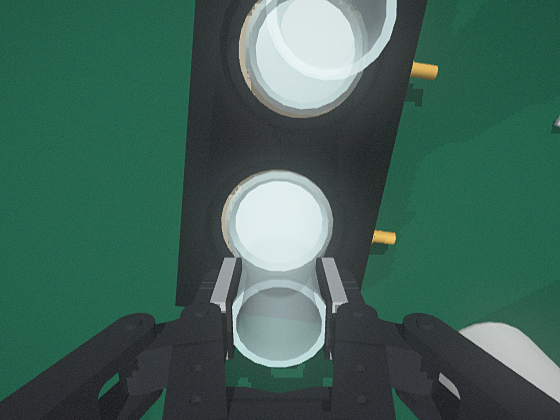

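Flask B's base is at (281,220) in its recess, with flask A standing in the other at (308,50). I'll release flask B and climb away.

Emit:
carry_out:
  commands:
    - [[25, 0, -1, 0.5, 0, 0, 0], [25, 0, -1, 0.5, 0, 0, 0], [34, 0, -1, 0.5, 0, 0, 0], [45, 0, -1, 0.5, 0, 0, 0], [55, 0, -1, 0.5, 0, 0, 0]]

```text
time: 17.62
tool_pos: [621.5, 111.6, 105.3]
tcp_rot: [180.0, 0.0, 90.3]
ft_force: [0.3, 1.0, 0.5]
finger_gap: 55.4
```

Emit:
carry_out:
  commands:
    - [[55, 0, 0, -15, 0, 0, 0], [55, 0, 0, -45, 0, 0, 0], [70, 0, 0, -90, 0, 0, 0], [85, -30, -40, -95, 0, 0, 8], [85, -80, -80, -95, 0, 0, 16]]

```text
time: 18.25
tool_pos: [543.2, 32.4, 202.9]
tcp_rot: [179.8, -0.1, 74.2]
ft_force: [0.7, -1.2, 0.7]
finger_gap: 85.0
```

```bash
python3 -c "
from h import *
to(466,-71,150,75)"
```

```text
now [543.2  32.4 202.9] rot [ 1.798e+02 -1.000e-01  7.420e+01] gap 85.0 t 18.25 F [ 0.7 -1.2  0.7] | shift [-120.5  -46.2   52.9] turn -0.8
```

Emit:
carry_out:
  commands:
    - [[85, -45, -17, 10, 0, 0, 0], [85, -85, -33, 25, 0, 0, 0], [85, -112, -43, 43, 0, 0, 0], [85, -120, -46, 53, 0, 0, 0], [85, -120, -46, 53, 0, 0, 0]]

```text
time: 18.88
tool_pos: [466.1, -70.9, 147.3]
tcp_rot: [-180.0, -0.0, 74.3]
ft_force: [-0.4, 0.2, 0.1]
finger_gap: 85.2
```

```bash
python3 -c "
from h import *
im,c=snap('wrist','w8.png'); to(466,-81,36)
print(proj(c,[[466,-81,0],[466,-81,44]]))
h=cv2.cvtColor(cv2.cvtColor(im,cv2.COLOR_RGB2BGR),cv2.COLOR_BGR2HSV)
m=((h[...,1]<70)&(h[...,2]>170)).astype(np.uint8);m[:90]=0;m[290:]=0;m[:,:200]=0;m[:,360:]=0
n,l,s,ce=cv2.connectedComponentsWithStats(m)
for i in range(1,n):
  if s[i][4]>200: print(s[i],ce[i],ray(c,*ce[i],25))"
```

```text
now [466.8 -70.6 147.9] rot [180.   -0.   74.3] gap 85.2 t 18.93 F [ 0.2  0.4 -1.1] | shift [-10.3   2.1 111.9] turn 0
[[281.213143   208.79909701]
 [281.69085887 229.1767313 ]]
[ 260  186   49   62 2281] [284.4791758  216.10083297] [468.70606627 -79.10745158  25.        ]
```

Emit:
carry_out:
  commands:
    - [[70, -6, 4, 30, 0, 0, 0], [60, -10, 4, 60, 0, 0, 0], [60, -10, 4, 90, 0, 0, 0], [60, -10, 4, 107, 0, 0, 0], [60, -10, 4, 112, 0, 0, 0]]

```text
time: 19.55
tool_pos: [467.4, -81.0, 34.8]
tcp_rot: [-179.9, -0.0, 74.4]
ft_force: [0.6, -0.5, 0.0]
finger_gap: 59.5
```

Emit:
carry_out:
  commands:
    - [[60, 0, 0, 0, 0, 0, 0], [20, 0, 0, 0, 0, 0, 0], [20, 0, 0, 0, 0, 0, 0], [20, 0, 0, 0, 0, 0, 0], [20, 0, 0, 0, 0, 0, 0]]

```text
time: 20.18
tool_pos: [468.3, -81.9, 36.5]
tcp_rot: [179.9, -0.0, 74.3]
ft_force: [-1.3, 0.3, 6.2]
finger_gap: 26.0
```

Emit:
carry_out:
  commands:
    - [[20, 0, 0, -10, 0, 0, 0], [20, 0, 0, -30, 0, 0, 0], [20, 0, 0, -55, 0, 0, 0], [20, 0, 0, -75, 0, 0, 0], [20, 0, 0, -75, 0, 0, 0]]

```text
time: 20.8
tool_pos: [468.8, -82.0, 112.4]
tcp_rot: [179.8, 0.0, 74.3]
ft_force: [-0.6, -0.6, -0.6]
finger_gap: 26.1
```

```bash
python3 -c "
from h import *
to(491,349,110,120)"
```

```text
now [468.8 -82.  112.4] rot [179.8   0.   74.3] gap 26.1 t 20.8 F [-0.6 -0.6 -0.6] | shift [421.  -94.9   2.4] turn -45.7
```

Emit:
carry_out:
  commands:
    - [[20, 30, -7, 0, 0, 0, -7], [20, 75, -17, 0, 0, 0, -16], [20, 120, -27, 0, 0, 0, -26], [20, 165, -37, 0, 0, 0, -36], [20, 210, -47, 0, 0, 0, -46]]

```text
time: 21.42
tool_pos: [477.9, 134.6, 109.1]
tcp_rot: [-179.9, -0.0, 120.7]
ft_force: [0.4, 0.1, -0.6]
finger_gap: 26.0
```

```bash
python3 -c "
from h import *
to(491,349,110,120)"
```

```text
now [477.9 134.6 109.1] rot [-179.9   -0.   120.7] gap 26.0 t 21.43 F [ 0.4  0.1 -0.6] | shift [177.7 120.6  -0.9] turn 0.7
```

Emit:
carry_out:
  commands:
    - [[20, 45, 30, 0, 0, 0, 0], [20, 90, 61, 0, 0, 0, 0], [20, 135, 91, 0, 0, 0, 0], [20, 167, 113, 0, 0, 0, 0], [20, 178, 121, 0, 0, 0, 0]]

```text
time: 22.05
tool_pos: [492.2, 349.8, 108.8]
tcp_rot: [-179.9, -0.0, 120.5]
ft_force: [-0.2, -1.0, -1.1]
finger_gap: 25.9
```

Emit:
carry_out:
  commands:
    - [[20, 0, 0, 10, 0, 0, 0], [20, 0, 0, 25, 0, 0, 0], [20, 0, 0, 38, 0, 0, 0], [20, 0, 0, 42, 0, 0, 0], [20, 0, 0, 42, 0, 0, 0]]

```text
time: 22.68
tool_pos: [493.0, 347.5, 67.7]
tcp_rot: [-179.9, 0.0, 120.3]
ft_force: [-0.3, 0.4, -1.1]
finger_gap: 26.4
```

```bash
python3 -c "
from h import *
to(491,349,41); im,c=snap('wrist','w9.png')"
```

```text
now [493.  347.5  67.7] rot [-179.9    0.   120.3] gap 26.4 t 22.68 F [-0.3  0.4 -1.1] | shift [ 2.3 -1.  26.7] turn 0
```

View pics/w9.png

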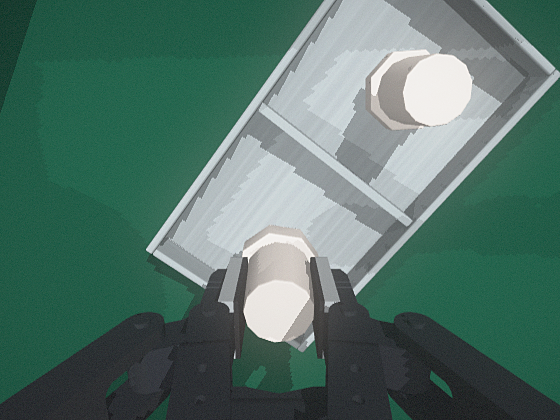

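Stopper A stands in the far compartment at (402,90). Stopper B hangs over the near compartment, whose centre is about (280,236), so I'll lower it.

Emit:
carry_out:
  commands:
    - [[20, 1, 0, 8, 0, 0, 0], [20, 2, -1, 17, 0, 0, 0], [20, 2, -1, 23, 0, 0, 0], [20, 2, -1, 26, 0, 0, 0], [20, 2, -1, 26, 0, 0, 0]]

```text
time: 23.35
tool_pos: [491.1, 349.2, 41.9]
tcp_rot: [-180.0, 0.0, 120.4]
ft_force: [-0.1, -1.3, -0.0]
finger_gap: 26.1
```

```bash
python3 -c "
from h import *
to(491,349,40.5)"
```

```text
now [491.1 349.2  41.9] rot [-180.     0.   120.4] gap 26.1 t 23.35 F [-0.1 -1.3 -0. ] | shift [-0.1 -0.2  1.4] turn 0
```

Emit:
carry_out:
  commands:
    - [[20, 0, 0, 1.2, 0, 0, 0], [20, 0, 0, 1.2, 0, 0, 0], [30, 0, 0, 1.2, 0, 0, 0], [40, 0, 0, 1.2, 0, 0, 0], [45, 0, 0, -10, 0, 0, 0]]

```text
time: 23.98
tool_pos: [490.5, 348.8, 51.6]
tcp_rot: [-179.9, 0.0, 120.3]
ft_force: [-0.2, -1.0, 0.4]
finger_gap: 45.4
```

Emit:
carry_out:
  commands:
    - [[45, 0, 0, -30, 0, 0, 0], [60, 0, 0, -70, 0, 0, 0], [85, 0, -10, -120, 0, 0, 8], [85, -30, -30, -150, 0, 0, 16], [85, -80, -60, -160, 0, 0, 24]]

```text
time: 24.6
tool_pos: [481.1, 250.6, 216.5]
tcp_rot: [179.7, -0.1, 96.2]
ft_force: [1.3, -0.8, 0.2]
finger_gap: 85.2
```

```bash
python3 -c "
from h import *
to(569,-172,180,23)"
```

```text
now [481.1 250.6 216.5] rot [ 1.797e+02 -1.000e-01  9.620e+01] gap 85.2 t 24.6 F [ 1.3 -0.8  0.2] | shift [-429.6   41.4   36.5] turn 73.2
```

Emit:
carry_out:
  commands:
    - [[85, -50, 0, 0, 0, 0, 10], [85, -105, 5, 0, 0, 0, 20], [85, -160, 10, 0, 0, 0, 30], [85, -215, 15, 5, 0, 0, 40], [85, -265, 20, 10, 0, 0, 50]]

```text
time: 25.22
tool_pos: [529.6, -13.2, 203.4]
tcp_rot: [179.9, -0.1, 46.0]
ft_force: [0.8, -0.4, 0.0]
finger_gap: 84.9
```

```bash
python3 -c "
from h import *
to(569,-172,160,23)"
```

```text
now [529.6 -13.2 203.4] rot [ 1.799e+02 -1.000e-01  4.600e+01] gap 84.9 t 25.23 F [ 0.8 -0.4  0. ] | shift [-86.8 138.7  43.4] turn 23.0
```

Emit:
carry_out:
  commands:
    - [[85, -25, 40, 10, 0, 0, 8], [85, -52, 83, 20, 0, 0, 16], [85, -78, 125, 35, 0, 0, 23], [85, -87, 139, 43, 0, 0, 23], [85, -87, 139, 43, 0, 0, 23]]

```text
time: 25.85
tool_pos: [569.2, -170.6, 158.9]
tcp_rot: [-179.9, 0.0, 23.3]
ft_force: [-0.1, 0.9, 0.2]
finger_gap: 85.2
```

```bash
python3 -c "
from h import *
im,c=snap('wrist','w10.png'); to(569,-172,42,23)
print(proj(c,[[645,-140,50],[569,-172,42],[552,-179,42]]))"
```

```text
now [ 569.5 -169.6  159.4] rot [-180.     0.    23.4] gap 84.7 t 25.9 F [-0.2 -0.1 -0.2] | shift [ -1.4   2.  117.4] turn 0.4
[[281.91212276  81.31259141]
 [280.41352149 210.00370466]
 [279.92813455 235.30816451]]
```

View pics/w10.png

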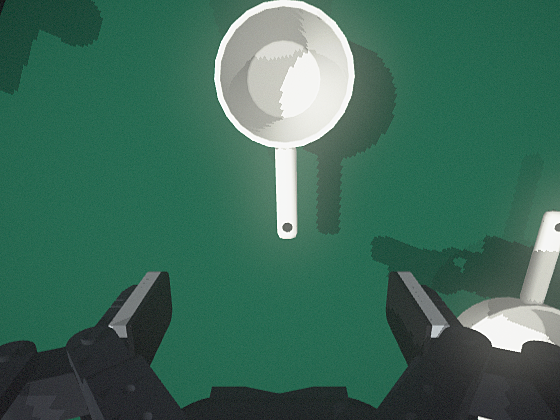

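The handle runs from the bowl at (285,74) to its end at (287,238), about 5 mm toward +y of the tool. The large dish is at lower right.

Emit:
carry_out:
  commands:
    - [[70, 1, 5, 30, 0, 0, 0], [50, 1.5, 6.5, 60, 0, 0, 0], [50, 1.5, 6.5, 90, 0, 0, 0], [50, 1.5, 6.5, 110, 0, 0, 0], [50, 1.5, 6.5, 117.5, 0, 0, 0]]
  grip_force: 80

```text
time: 26.52
tool_pos: [573.2, -174.2, 41.0]
tcp_rot: [-179.9, 0.0, 23.4]
ft_force: [-0.2, 0.5, -0.4]
finger_gap: 50.1
```

Emit:
carry_out:
  commands:
    - [[35, 0, 0, 0, 0, 0, 0], [25, 0, 0, 0, 0, 0, 0], [15, 0, 0, 0, 0, 0, 0], [5, 0, 0, 0, 0, 0, 0], [5, 0, 0, 0, 0, 0, 0]]

```text
time: 27.15
tool_pos: [574.3, -176.0, 42.6]
tcp_rot: [179.9, -0.1, 23.3]
ft_force: [-0.8, -1.1, 4.4]
finger_gap: 12.8
```

Emit:
carry_out:
  commands:
    - [[5, 0, 0, -4, 0, 0, 0], [5, 0, 0, -15, 0, 0, 0], [5, 0, 0, -35, 0, 0, 0], [5, 0, 0, -55, 0, 0, 0], [5, 0, 0, -60, 0, 0, 0]]

```text
time: 27.78
tool_pos: [575.3, -176.1, 104.9]
tcp_rot: [179.8, -0.2, 23.4]
ft_force: [0.4, 0.4, -2.2]
finger_gap: 12.4
```

```bash
python3 -c "
from h import *
im,c=snap('wrist','w11.png'); to(549,-478,100,113)"
```

```text
now [ 575.  -176.   104.5] rot [179.8  -0.2  23.4] gap 12.8 t 27.82 F [ 0.8 -0.6 -0.9] | shift [-143.6  266.9    4.5] turn -89.6
```

View pics/w11.png

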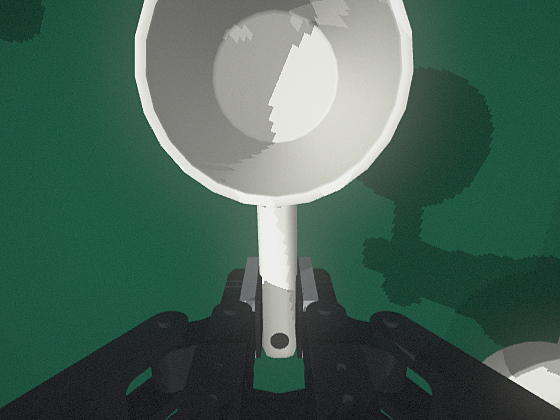

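The small dish is held level by its handle, with the bowl centre at about (274,67).

```bash
python3 -c "
from h import *
c=viewer.calibration('wrist'); s=r.sense()
p=ray(c,274,67,s['tool_pos'][2]+8); d=p-s['tool_pos']; a=np.radians(s['tcp_rot'][2])
print(d, 'along',d[0]*np.cos(a)+d[1]*np.sin(a),'lat y',d[0]*np.sin(a)-d[1]*np.cos(a))
im=cv2.imread('pics/top0.png');h=cv2.cvtColor(im,cv2.COLOR_BGR2HSV);m=((h[...,1]<110)&(h[...,2]>95)).astype(np.uint8)
m=cv2.morphologyEx(m,cv2.MORPH_OPEN,np.ones((17,17)));m[:,:415]=0;m[:185]=0;m[250:]=0
k=max(cv2.findContours(m,0,1)[0],key=cv2.contourArea);(u,v),R=cv2.minEnclosingCircle(k);print(u,v,R,ray(viewer.calibration('top'),u,v,34)); to(549,-475,110,113)"
```

```text
[75.38799543 33.96583514  8.        ] along 82.67608433474494 lat y -1.3011115765279406
449.7041931152344 214.20167541503906 26.629568099975586 [ 523.34304756 -402.05407716   34.        ]
now [ 575.  -176.   104.5] rot [179.8  -0.2  23.4] gap 12.8 t 27.82 F [ 0.8 -0.6 -0.9] | shift [-142.4  264.2   -5.5] turn -89.6
```

Emit:
carry_out:
  commands:
    - [[5, -8, 15, -3, 0, 0, -5], [5, -30, 55, -6, 0, 0, -14], [5, -55, 102, -8, 0, 0, -23], [5, -82, 150, -8, 0, 0, -32], [5, -105, 195, -8, 0, 0, -41]]

```text
time: 28.45
tool_pos: [553.8, -397.8, 109.2]
tcp_rot: [-180.0, -0.0, 64.6]
ft_force: [0.4, 0.8, -2.1]
finger_gap: 12.5
```

```bash
python3 -c "
from h import *
to(549,-478,112,113)"
```

```text
now [ 553.8 -397.8  109.2] rot [-180.    -0.    64.6] gap 12.5 t 28.45 F [ 0.4  0.8 -2.1] | shift [-74.5  30.   -2.8] turn -48.4
```

Emit:
carry_out:
  commands:
    - [[5, -18, 7, -2, 0, 0, -10], [5, -38, 15, -2, 0, 0, -20], [5, -57, 23, -2, 0, 0, -30], [5, -70, 28, -2, 0, 0, -40], [5, -74, 30, -2, 0, 0, -48]]

```text
time: 29.08
tool_pos: [548.8, -476.7, 110.8]
tcp_rot: [-180.0, -0.0, 112.6]
ft_force: [0.1, 0.5, -2.1]
finger_gap: 12.3
```

Emit:
carry_out:
  commands:
    - [[5, 0, 0, 0, 0, 0, 0], [5, 0, 0, 0, 0, 0, 0]]

```text
time: 29.32
tool_pos: [549.4, -475.4, 111.2]
tcp_rot: [-180.0, -0.0, 112.2]
ft_force: [-0.3, 0.1, -1.4]
finger_gap: 12.6
```

```bash
python3 -c "
from h import *
im,c=snap('wrist','w12.png'); im2,_=snap('top','t12.png'); to(549,-478,112,113)
b=np.hstack([im[:,:,::-1],cv2.resize(im2[120:330,350:560,::-1],(420,420))]); cv2.imwrite('pics/b12.png',cv2.resize(b,(800,343)))"
```

```text
now [ 549.6 -475.4  111.5] rot [-180.    -0.   112.3] gap 12.4 t 29.43 F [-0.6 -1.1 -1.6] | shift [-2.2 -1.5 -0.5] turn -0.7
```

View pics/b12.png

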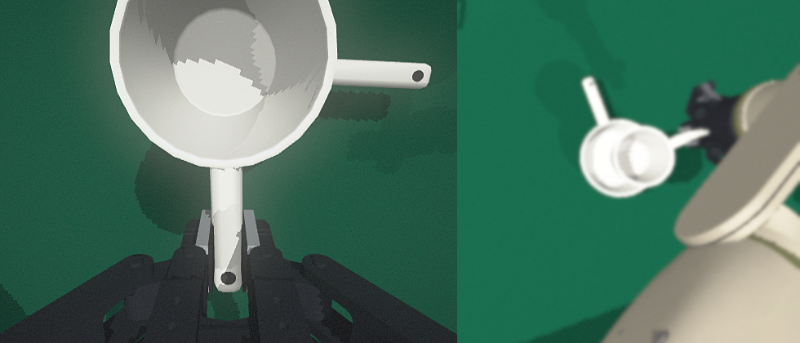

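```bash
python3 -c "
from h import *
c=viewer.calibration('top'); print(ray(c,449.2,216.8,36),ray(c,465.7,215.5,119)); 
w=viewer.calibration('wrist');s=r.sense();print(ray(w,223*1.225,52*1.225,s['tool_pos'][2]+8)); to(549,-478,52)"
```

```text
[ 516.80642802 -399.81709049   36.        ] [ 515.52241072 -403.95910108  119.        ]
[ 517.42578297 -399.01544384  119.50567168]
now [ 549.6 -475.4  111.5] rot [-180.    -0.   112.3] gap 12.4 t 29.43 F [-0.6 -1.1 -1.6] | shift [-2.2 -1.5 59.5] turn 0
```

The dish is aligned over the large one to within about 4 mm, with the handles roughly 90° apart. I'll lower it.

Emit:
carry_out:
  commands:
    - [[5, 0, 0, 10, 0, 0, 0], [5, 0, 0, 25, 0, 0, 0], [5, 0, 0, 40, 0, 0, 0], [5, 0, 0, 50, 0, 0, 0], [5, 0, 0, 54, 0, 0, 0]]

```text
time: 30.05
tool_pos: [548.9, -475.3, 56.0]
tcp_rot: [-180.0, -0.1, 112.3]
ft_force: [0.5, -0.4, -1.4]
finger_gap: 12.5
```

Emit:
carry_out:
  commands:
    - [[5, 0, 0, 3, 0, 0, 0], [5, 0, 0, 5, 0, 0, 0], [5, 0, 0, 6, 0, 0, 0], [5, 0, 0, 6, 0, 0, 0]]

```text
time: 30.55
tool_pos: [549.6, -475.9, 52.0]
tcp_rot: [180.0, 0.0, 112.3]
ft_force: [-0.0, -0.6, -1.9]
finger_gap: 12.5
```

```bash
python3 -c "
from h import *
to(549,-478,47.6)"
```

```text
now [ 549.6 -475.9   52. ] rot [180.    0.  112.3] gap 12.5 t 30.55 F [-0.  -0.6 -1.9] | shift [-1.7 -1.4  4.4] turn 0
```

Emit:
carry_out:
  commands:
    - [[5, 0, 0, 1.5, 0, 0, 0], [5, 0, 0, 2.5, 0, 0, 0], [5, 0, 0, 3.5, 0, 0, 0], [5, 0, 0, 3.5, 0, 0, 0]]

```text
time: 31.05
tool_pos: [549.5, -475.9, 48.3]
tcp_rot: [180.0, 0.0, 112.3]
ft_force: [0.1, -0.8, -0.6]
finger_gap: 12.6
```

```bash
python3 -c "
from h import *
to(549,-478,47.6)"
```

```text
now [ 549.5 -475.9   48.3] rot [180.    0.  112.3] gap 12.6 t 31.05 F [ 0.1 -0.8 -0.6] | shift [-1.7 -1.3  0.7] turn 0
```

Emit:
carry_out:
  commands:
    - [[5, 0, 0, 0.7, 0, 0, 0], [5, 0, 0, 0.7, 0, 0, 0], [16, 0, 0, 0.7, 0, 0, 0], [24, 0, 0, 0.7, 0, 0, 0], [40, 0, 0, 0.7, 0, 0, 0]]

```text
time: 31.68
tool_pos: [549.5, -475.7, 47.3]
tcp_rot: [-180.0, -0.0, 112.4]
ft_force: [-0.6, -0.9, 0.2]
finger_gap: 39.5
```

Emit:
carry_out:
  commands:
    - [[40, 0, 0, -10, 0, 0, 0], [40, 0, 0, -40, 0, 0, 0], [60, -10, 0, -90, 0, 0, 0], [60, -40, 0, -140, 0, 0, 0], [60, -80, 0, -190, 0, 0, 0]]

```text
time: 32.3
tool_pos: [580.0, -549.1, 239.8]
tcp_rot: [180.0, 0.1, 112.4]
ft_force: [1.8, -0.2, 1.2]
finger_gap: 60.1
```

Emit:
carry_out:
  commands:
    - [[60, -20, 40, 0, 0, 0, 0], [60, -40, 40, 0, 0, 0, 0], [60, -40, 40, 0, 0, 0, 0]]

```text
time: 32.67
tool_pos: [631.7, -571.3, 234.6]
tcp_rot: [-180.0, -0.1, 112.3]
ft_force: [0.1, -0.0, -0.8]
finger_gap: 60.3
```

```bash
python3 -c "
from h import *
im,c=snap('top','t13.png'); im2,_=snap('side','s13.png'); to(0,0,0)
b=np.vstack([cv2.resize(im[120:330,60:500,::-1],(800,382)),cv2.resize(im2[130:350,180:520,::-1],(334,216)).copy() if 0 else np.hstack([cv2.resize(im2[130:350,180:380,::-1],(196,216)),np.zeros((216,604,3),np.uint8)])]); cv2.imwrite('pics/b13.png',b)
cv2.imwrite('pics/s13c.png',cv2.resize(im2[130:350,180:420,::-1],(640,587)))"
```

```text
now [ 631.4 -570.6  236.1] rot [-180.    -0.   112.3] gap 59.7 t 32.77 F [-0.4  1.3 -0.3] | shift [ 767.7 -367.3  236.1] turn 0
```

View pics/b13.png

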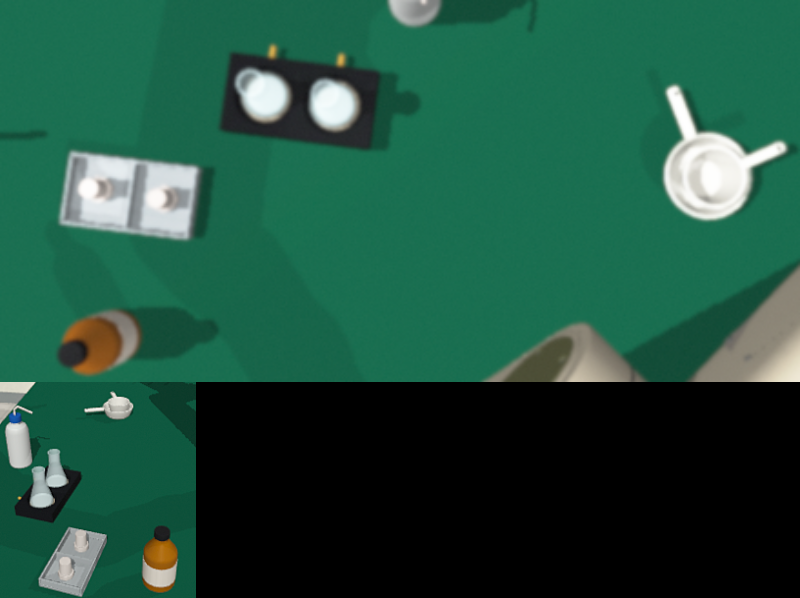

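View pics/s13c.png

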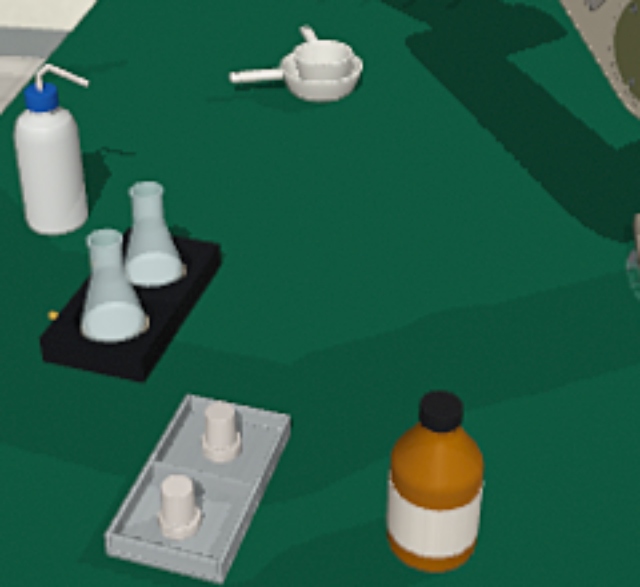

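```bash
python3 -c "
from h import *
c=viewer.calibration('top'); print(ray(c,449.4,216.8,36)[:2],ray(c,452.2,217.9,55)[:2],ray(c,205.8,173.4,18)[:2],ray(c,243.7,178.3,18)[:2])
r.hand_in()"
```

```text
[ 516.80406885 -400.30820419] [ 513.17255364 -399.37677077] [631.77833442 208.02020056] [618.53791822 110.91772583]
the job is handed in; nothing more can be done
```

All five pieces are put away and the job is handed in at about 33 s of robot time. No verdict came back, so the results below rest on my own last pictures (top and side views).

| Piece | Last check | Limit |
|---|---|---|
| Two flasks | upright, one in each recess, about 3 mm from the pad centres | 11 mm |
| Two stoppers | standing on their heads, one in each compartment | judged by eye, not measured |
| Small casserole | level inside the large one, axes about 4 mm apart, handles roughly a quarter turn apart | 16 mm, 0.6 rad |
| Large casserole | within about 1 mm of where it started | 30 mm |
| Wash bottle, amber bottle | standing, and never touched as far as I can tell | 30 mm |

- **Accuracy:** positions are read from the top camera, which is good to about 2 to 3 mm.
- **Wide detour:** I set the very first transit's numbers wrongly, so the empty gripper took a detour past the amber bottle. It stayed well above it.
- **Stopper A grip:** it was gripped about 6 mm higher on its plug than planned, and it was carried and set down without trouble.
- **At hand-in:** the gripper was open and raised clear of everything.

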